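Roll the red glitter jar to the yellow band

TASK

The glitter in the red-lidded jar lying on the dark mat has caked: loosen it by rolling the jar along the mat, pushing its side, until it comes to rest lying on the middle of the yellow band (not the white one), still square with the band. Keep it down on the mat, don't let it run on past the band, and leave the green jar that also lies on the bench alone.

Things in the scene. Friction and masses are not known exactly. Their poses are not given: they have to be found in the camera images.
- red_jar_middle (a point): middle of the red-lidded jar, a smooth cylinder 62 mm in diameter, 86 mm long, 0.07 to 0.15 kg, lying on its side on the mat, free to roll. Point on its axis, halfway along, 34 mm above the bench; z axis: the jar's axis, base to lid; x and y turn as it rolls. Slight rolling resistance: let go at 40 mm/s it coasts less than 20 mm
- band_center (a point): centre of the yellow band, a flat stripe 30 mm wide and 150 mm long fixed across the mat near one of its ends, 3 mm above the bench; a like white band lies near the other end. y axis: along the stripe; x axis: along the mat. The jar starts 65 to 145 mm away, on the -x or the +x side, its axis within 5 degrees of the band's y axis, up to 12 mm sideways
- mat: dark grey-black rubber mat, 340 x 180 x 3 mm, fixed on the bench; origin at the centre of its underside, x along its length, y across. The red jar lies near its centre; the yellow and the white band lie across it 90 to 120 mm from the centre, one towards +x and one towards -x, either way round
- green_jar_middle (a point): middle of the other lying jar, with green glitter and a golden lid, also 62 mm in diameter and 86 mm long, on the bare bench farther right and beyond; its z axis is its own axis. To be left alone

How it is judged:
By the outcome, as a careful person would: the job done as asked, in the order asked, and still so for the second after the job is handed in, with the robot touching nothing.
It also fails if it takes over 35 s, if anything falls off the work surface, if the arm or the gripper's body presses on something with over 40 N, if the wrist force passes 120 N, or if a joint passes its speed limit or range.

ROBOT

A 6-joint arm with a two-finger parallel gripper is mounted at the origin on a cart in front of the work surface, level with it; the furniture and walls round the work are solid. World frame = base frame: x ahead of the robot, y to its left, z up, the work surface at z = 0. Lengths are in m, angles in rad, forces in N, time in s.
With the tool pointing down it reaches from about 0.325 to 0.775 m from the base axis. Payload 9.3 kg.
Tool frame: the origin (TCP) lies midway between the tips of the shut fingers; the grasp point (between the pads) lies 19 mm behind it; z points along the fingers, y is the line along which they close (so a half turn about z gives the same grasp; the last joint's range is limited). The gripper opens to 85 mm and grips with 20 to 120 N. Pads are 22 mm wide; open, the fingers measure 114 mm over their backs; the gripper's body (76 mm by 85 mm) begins 54 mm behind the grasp point. The pads swing forward as they close: fully open they stand 13 mm farther back than shut.
Start: joints at [1.177, 0.259, 0.021, 1.334, 0, 1.418], TCP at [0.131, 0.534, 0.231] pointing down, gripper open.
Joint ranges: [-3.04, 3.04], [-0.91, 1.82], [-1.04, 1.36], [-1.92, 1.95], [-1.52, 1.45], [-3.14, 3.14]. Speed limits (rad/s): [2.22, 2.22, 2.79, 3.14, 3.14, 3.14].

INTERFACE

Orientations are given as a unit quaternion [w, x, y, z].
In Python, from cell import ctrl, imaging, sense gives the robot as it stands (ctrl), with the cameras (imaging) and the readings as plain functions.
- The arm moves only by the tool jog_arm, called as name(argument=value, ...) on one line, values as JSON. Schema: {"type":"object","properties":{"increments":{"type":"string"},"squeeze":{"type":"number"},"only":{"type":"string"},"quiet":{"type":"boolean"},"lines":{"type":"string"}},"required":["increments"],"additionalProperties":false}. increments is a string of 1 to 5 rows, parted by semicolons, with the numbers parted by spaces; each row has 7 numbers: the finger opening in m, then dx, dy, dz in normalised numbers (1 is 0.75 m), then a rotation vector rx, ry, rz in parts of the range, where 1.0 means 2 rad; each row is the pose to reach, as a shift and turn from the pose commanded when the call began, along the tool's axes at that moment; what a row does not reach only later rows make up. A row lasts 1/8 s, in which the tool goes at most 0.0625 m and 0.188 rad, less where a joint would pass 70% of its speed; a pose out of reach is approached as far as the arm can. The fingers move at their own pace and stop on an object; squeeze is the grip in N (left out, the last holds). Time passes only in rows, so rows that do not move let the fingers close. The tool returns the time, the measured TCP pose, the force, the opening and the grip force at its end. only (a regular expression) keeps the lines of the reply that match it, lines (a string "A,B") keeps lines A to B, and quiet returns only ok. A shift or turn number past 1, either way, is cut back to 1. Input that does not fit is refused with a message, and nothing moves.
- sense(): the state, without advancing time (a new reading comes with each control period).
- imaging.snapshot(name): name is "scene" or "top" or "wrist"; returns the picture (480x640x3 uint8, red, green, blue); there is no depth.
- imaging.camera_model(name): a dict with "vertical_fov" (degrees; the focal length in pixels is half the picture's height over the tangent of half this angle, whatever the lens; pixels are square), "cx", "cy" (the principal point, pixels), "rvec" (rotation vector, rad) and "tvec" (3), from world to camera coordinates, as OpenCV has them; the wrist camera has in their place "T_tool_cam" (4x4, takes a point from camera to tool coordinates, whose origin is the TCP and whose axes are the flange's). Camera axes: x right, y down, z forward; pixel columns grow to the right and rows downward; lengths in m; the calibration is good to about 2 mm. The wrist camera is an equidistant fisheye: a pixel r from the principal point sees the ray r / f radians off the axis. A picture is of the moment at which its call begins: read the wrist's pose just before it. camera_model takes no time and is no camera call.
- ctrl.sign_off(): hands the job in; it is judged then, once.
The state is a dict: "time_s": time; "joint_positions": joint angles; "qvel": joint speeds; "joint_torque": joint torques, N m; "tool_pos": TCP position; "tool_rot": TCP orientation; "wrist_force": force on the tool from outside, world axes, zero at the start; "torque": the same for the moment, N m; "width": finger opening in m; "gripper_force": force on a finger pad.
Only numpy, scipy, OpenCV 4.12 (cv2) and the standard library are available. Lean on these libraries where they do the work, as an engineer would, in place of code of your own. Each camera call takes 0.05 s, during which the arm holds its last target. There are 200 camera calls.

## Working session

There is one attempt and no reset: what is moved stays moved. The work goes in short steps, Python scripts to look and compute and a tool call to move; the robot and the scene stay as the last step left them, time stands still between calls to the robot, and variables do not carry over. Pictures are saved under pics/ and viewed, at most 10 in all, crops included, and the job is handed in when it is done.

```bash
ls; mkdir -p pics
```

Run:
```python
from cell import ctrl, imaging, sense
import cv2
for n in ("top","scene"):
    cv2.imwrite(f"pics/{n}0.png",imaging.snapshot(n)[:,:,::-1])
    print(imaging.camera_model(n))
s=sense();print(s["time_s"],s["tool_pos"],s["tool_rot"],s["width"])
```

```text
cell.py
pics
{'vertical_fov': 43.888960117926764, 'cx': 327.30283095016347, 'cy': 244.20978803910126, 'rvec': array([ 2.20642419, -2.15496231,  0.12446637]), 'tvec': array([0.12846016, 0.5573492 , 1.12912299])}
{'vertical_fov': 49.879944337523085, 'cx': 316.53372541313274, 'cy': 244.06525878996968, 'rvec': array([ 2.01277401, -0.95317751,  0.51786167]), 'tvec': array([-0.21964046,  0.34644635,  0.55167992])}
0.1 [0.13110467 0.53390724 0.23073752] [-1.35930128e-04  1.20121984e-01  9.92758976e-01 -5.53760340e-04] 0.0854919542292344
```

View pics/top0.png

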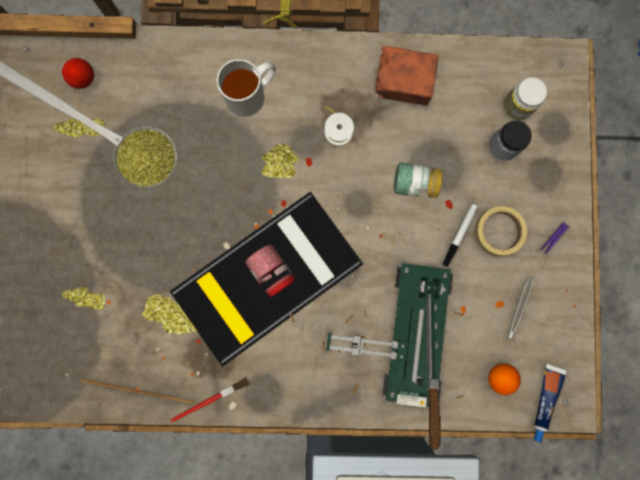

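View pics/scene0.png

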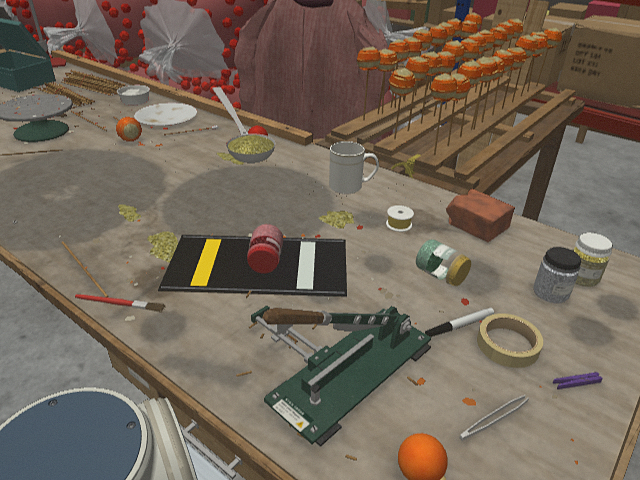

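The top view shows the yellow band around pixel (225,308), the red jar at (270,270) with its lid at (280,286), the white band at (305,250) and the green jar at (418,180). The scene view agrees. Next I'll measure these.

Create h.py:
```python
import numpy as np,cv2
from cell import ctrl, imaging, sense
def cast(n,px,z):
    m=imaging.camera_model(n);f=240/np.tan(np.radians(m["vertical_fov"]/2))
    R=cv2.Rodrigues(m["rvec"])[0];t=m["tvec"];C=-R.T@t
    px=np.atleast_2d(px).astype(float)
    d=np.c_[(px[:,0]-m["cx"])/f,(px[:,1]-m["cy"])/f,np.ones(len(px))]@R
    return C+d*((z-C[2])/d[:,2])[:,None]
def proj(n,P):
    m=imaging.camera_model(n);f=240/np.tan(np.radians(m["vertical_fov"]/2))
    K=np.array([[f,0,m["cx"]],[0,f,m["cy"]],[0,0,1]])
    return cv2.projectPoints(np.atleast_2d(P).astype(float),m["rvec"],m["tvec"],K,None)[0][:,0]
def big(mask):
    c=max(cv2.findContours(mask.astype(np.uint8),cv2.RETR_EXTERNAL,cv2.CHAIN_APPROX_NONE)[0],key=cv2.contourArea)
    return c[:,0]
def masks(im,roi):
    h=cv2.cvtColor(im,cv2.COLOR_RGB2HSV);H,S,V=[h[...,i] for i in range(3)]
    r=np.zeros(H.shape,bool);r[roi[1]:roi[3],roi[0]:roi[2]]=1
    y=r&(H>20)&(H<32)&(S>200)&(V>150)
    red=r&((H>165)|(H<8))&(S>70)&(V>50)
    return y,red
ROI={"top":(165,195,365,370),"scene":(160,215,350,300)}
def rect(n,c,z):
    P=cast(n,c,z)[:,:2];(cx,cy),(w,h),a=cv2.minAreaRect((P*1000).astype(np.float32))
    b=cv2.boxPoints(((cx,cy),(w,h),a));e=[b[1]-b[0],b[2]-b[1]];l=max(e,key=np.linalg.norm)
    return np.array([cx,cy]),sorted([w,h]),np.degrees(np.arctan2(l[1],l[0]))%180
```

Run:
```python
from h import *
for n in ("top","scene"):
    im=imaging.snapshot(n);y,r=masks(im,ROI[n]);print(n,y.sum(),r.sum())
    print(" band",rect(n,big(y),.003))
    c=big(cv2.morphologyEx(r.astype(np.uint8),cv2.MORPH_CLOSE,np.ones((15,15))))
    print(" jar@34",rect(n,c,.034),c.min(0),c.max(0))
    v=im.copy();v[y]=(0,255,0);v[r]=(0,0,255)
    x0,y0,x1,y1=ROI[n];cv2.imwrite(f"pics/m_{n}.png",cv2.resize(np.hstack([im[y0:y1,x0:x1],v[y0:y1,x0:x1]])[:,:,::-1],None,fx=2,fy=2))
m=imaging.camera_model("top");print("topcam",-cv2.Rodrigues(m["rvec"])[0].T@m["tvec"])
print(proj("top",sense()["tool_pos"]))
```

```text
top 1255 1270
 band (array([427.80807495, 338.38143921]), [31.286897659301758, 151.1132354736328], np.float32(37.24083))
 jar@34 (array([501.89196777, 251.43765259]), [63.25153732299805, 91.20260620117188], np.float32(36.41995)) [245 244] [294 296]
scene 723 1314
 band (array([429.37554932, 337.91052246]), [29.651357650756836, 149.80873107910156], np.float32(37.16817))
 jar@34 (array([504.84283447, 251.71452332]), [62.4836540222168, 161.83047485351562], np.float32(36.811382)) [247 224] [282 273]
topcam [0.4434243  0.16124453 1.17449307]
[[ 64.79335643 502.73389719]]
```

View pics/m_top.png

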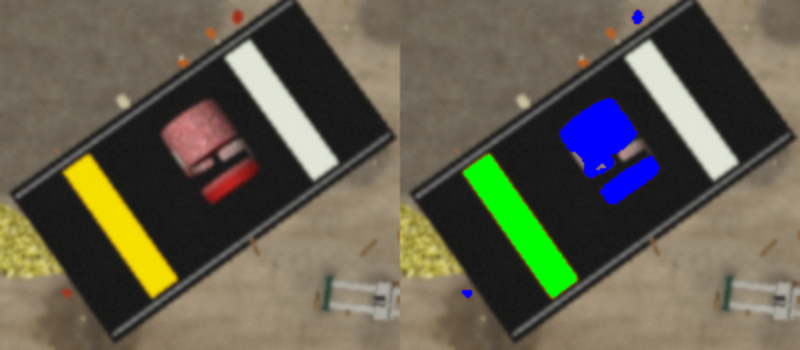

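The manual's scale: shifts go in shares of 0.75 m and turns go in shares of 2 rad. Converting my numbers, -0.27 m / 0.75 = -0.36, -0.22 m / 0.75 = -0.2933, 0.681 rad / 2 = 0.3405.

jog_arm(increments="0.045 -0.08 -0.0373 0 0 0 0.085;0.045 -0.16 -0.076 0 0 0 0.17;0.045 -0.2267 -0.108 0 0 0 0.255;0.045 -0.2933 -0.14 0 0 0 0.3405;0.045 -0.36 -0.1707 0 0 0 0.3405")

```text
time_s: 0.82
tool_pos: [0.3641, 0.344, 0.2313]
tool_rot: [0.0, 0.446, 0.895, 0.0]
wrist_force: [0.0, 1.4, -0.9]
width: 0.0448
gripper_force: 0.0
```

Create g.py:
```python
from h import *
from scipy.spatial.transform import Rotation as Ro
def goal(x,y,z,a):
    s=sense();q=s["tool_rot"];R=Ro.from_quat([*q[1:],q[0]]).as_matrix()
    d=R.T@(np.array([x,y,z])-s["tool_pos"]);ang=np.degrees(np.arctan2(R[1,0],R[0,0]))
    print("t",s["time_s"],"tool shift",d.round(4),"rz",np.radians(ang-a).round(4),"w",s["width"])
```

```bash
python3 -c "
from g import *
goal(.5425,.198,.014,127.2)"
```

```text
t 0.825 tool shift [-0.224   0.0545  0.2173] rz -0.003 w 0.04475556512683414
```

To row units: -0.224 m / 0.75 = -0.2987, -0.215 m / 0.75 = -0.2867, -0.003 rad / 2 = -0.0015.

jog_arm(increments="0.045 -0.0733 0.0187 0 0 0 -0.0015;0.045 -0.1467 0.0373 0.0267 0 0 -0.0015;0.045 -0.22 0.056 0.0533 0 0 -0.0015;0.045 -0.2867 0.072 0.08 0 0 -0.0015;0.045 -0.2987 0.0727 0.1333 0 0 -0.0015")

```text
time_s: 1.45
tool_pos: [0.5448, 0.1977, 0.1309]
tool_rot: [0.001, 0.445, 0.896, 0.001]
wrist_force: [0.2, 0.4, -0.4]
width: 0.0453
gripper_force: 0.0
```

```bash
python3 -c "
from g import *
goal(.5425,.198,.014,127.2)
import cv2
cv2.imwrite('pics/w1.png',imaging.snapshot('wrist')[:,:,::-1])"
```

```text
t 1.45 tool shift [ 0.0018 -0.0019  0.1169] rz -0.0006 w 0.04528668843042689
```

View pics/w1.png

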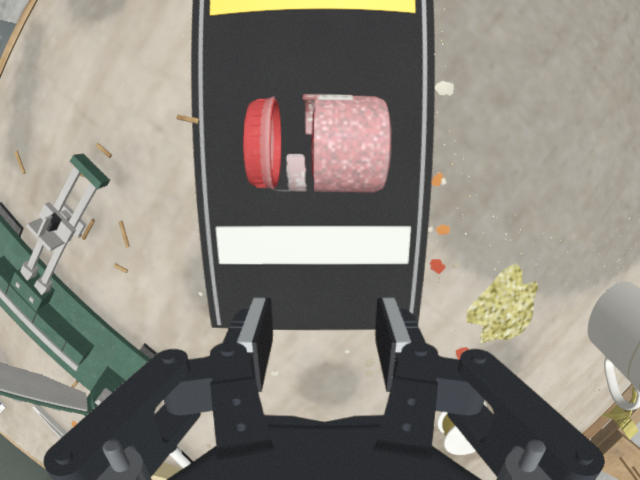

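The wrist view has the jar at columns 245–390, centred between the fingers (about 322) and square with them. The descent path behind it is clear, so I'll go down.

To row units: 0.117 m / 0.75 = 0.156, 0.11 m / 0.75 = 0.1467.

jog_arm(increments="0.045 0.0013 -0.0013 0.06 0 0 0;0.045 0.0027 -0.0027 0.12 0 0 0;0.045 0.0027 -0.0027 0.1467 0 0 0;0.045 0.0027 -0.0027 0.156 0 0 0;0.045 0.0027 -0.0027 0.156 0 0 0")

```text
time_s: 2.12
tool_pos: [0.5389, 0.2006, 0.0148]
tool_rot: [0.0, 0.443, 0.896, 0.0]
wrist_force: [0.0, 0.5, 0.9]
width: 0.0449
gripper_force: 0.0
```

Create m.py:
```python
from g import *
def meas():
    s=sense();im=imaging.snapshot("top");y,r=masks(im,ROI["top"])
    b=np.array([428.5,338.2]);u=np.array([-.605,.797]);v=np.array([.797,.605])
    c=big(cv2.morphologyEx(r.astype(np.uint8),cv2.MORPH_CLOSE,np.ones((15,15))))
    P=cast("top",c,.034)[:,:2]*1000-b
    a=P@u;l=P@v
    print("t",s["time_s"],"tool along",(s["tool_pos"][:2]*1000-b)@u,"lat",(s["tool_pos"][:2]*1000-b)@v,"z",s["tool_pos"][2],"F",s["wrist_force"])
    print("jar along",a.min(),a.max(),"mid",(a.min()+a.max())/2,"lat",(l.min()+l.max())/2,rect("top",c,.034))
    return im
```

```bash
python3 -c "
from m import *
im=meas()"
```

```text
t 2.125 tool along -176.4641903692301 lat 4.783187358871154 z 0.014823588482274396 F [0.04302537 0.54278098 0.85215295]
jar along -97.07206973590588 -82.26294688801491 mid -89.6675083119604 lat 37.38340609662578 (array([512.50073242, 291.82492065]), [11.08431625366211, 27.478607177734375], np.float32(15.942598))
```

To row units: 0.018 m / 0.75 = 0.024, 0.015 m / 0.75 = 0.02.

jog_arm(increments="0.045 0.0053 0 0 0 0 0;0.045 0.0107 0 0 0 0 0;0.045 0.016 0 0 0 0 0;0.045 0.02 0 0 0 0 0;0.045 0.024 0 0 0 0 0")

```text
time_s: 2.8
tool_pos: [0.5278, 0.2148, 0.0143]
tool_rot: [0.0, 0.443, 0.896, 0.0]
wrist_force: [-0.4, -0.9, -0.7]
width: 0.0447
gripper_force: 0.0
```

To row units: 0.015 m / 0.75 = 0.02, 0.012 m / 0.75 = 0.016.

jog_arm(increments="0.045 0.004 0 0 0 0 0;0.045 0.008 0 0 0 0 0;0.045 0.012 0 0 0 0 0;0.045 0.016 0 0 0 0 0;0.045 0.02 0 0 0 0 0")

```text
time_s: 3.42
tool_pos: [0.5187, 0.2267, 0.0143]
tool_rot: [0.0, 0.443, 0.896, 0.0]
wrist_force: [0.1, -0.5, 0.9]
width: 0.045
gripper_force: 0.1
```

```bash
python3 -c "
from m import *
cv2.imwrite('pics/w2.png',imaging.snapshot('wrist')[:,:,::-1])
print(imaging.camera_model('wrist'))"
```

```text
{'vertical_fov': 65.70646984690485, 'cx': 323.62079915392684, 'cy': 242.31434818966463, 'T_tool_cam': array([[ 3.59039560e-04, -9.51265859e-01, -3.08371750e-01,
         7.98143610e-02],
       [ 9.99999925e-01,  3.87323780e-04, -3.05097831e-05,
        -1.36009835e-03],
       [ 1.48462627e-04, -3.08371716e-01,  9.51265926e-01,
        -1.42785888e-01],
       [ 0.00000000e+00,  0.00000000e+00,  0.00000000e+00,
         1.00000000e+00]])}
```

View pics/w2.png

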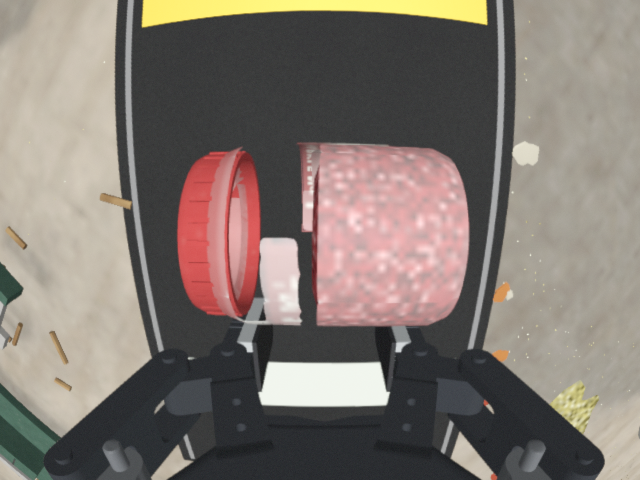

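The wrist view shows the jar spanning rows 145–326, with the fingertips at its near side (row about 325). Next I'll measure the jar axis from its two tangent planes.

Create w.py:
```python
from g import *
m=imaging.camera_model("wrist");f=240/np.tan(np.radians(m["vertical_fov"]/2))
b=np.array([428.5,338.2]);u=np.array([-.605,.797]);vv=np.array([.797,.605])
def rays(px):
    s=sense();q=s["tool_rot"];R=Ro.from_quat([*q[1:],q[0]]).as_matrix()
    T=m["T_tool_cam"];d=np.array(px,float)-[m["cx"],m["cy"]];r=np.hypot(*d.T);th=r/f
    c=np.c_[d*(np.sin(th)/r)[:,None],np.cos(th)]
    return s["tool_pos"]+R@T[:3,3],c@(R@T[:3,:3]).T
def plane(px):
    C,d=rays(px);n=np.linalg.svd(d)[2][2];return C,n*np.sign(n[:2]@u)
def wm(cols=(325,385)):
    s=sense();im=imaging.snapshot("wrist");h=cv2.cvtColor(im,cv2.COLOR_RGB2HSV);H,S,V=[h[...,i] for i in range(3)]
    red=((H>165)|(H<8))&(S>70)&(V>60)
    red=cv2.morphologyEx(red.astype(np.uint8),cv2.MORPH_OPEN,np.ones((5,5)))
    far=[];near=[]
    for c in range(*cols,3):
        k=np.flatnonzero(red[:,c]);far.append((c,k[0]-.5));near.append((c,k[-1]+.5))
    C,n1=plane(far);_,n2=plane(near)
    half=np.arccos(n1@n2)/2
    ax=np.cross(n1,n2);ax/=np.linalg.norm(ax)
    nb=(n1+n2)/np.linalg.norm(n1+n2)
    dist=.031/np.sin(half)
    dd=np.cross(nb,ax);dd*=-np.sign(dd[2]);p=C+dd*dist   # point on axis from known radius
    # bisector plane at z=.034, on lateral of the tool
    A=np.array([nb[:2]@u,nb[:2]@vv]);
    l=(s["tool_pos"][:2]*1000-b)@vv
    x=(nb@(C-[.4285,.3382,.034]))*1000;al=(x-A[1]*l)/A[0]
    print("t",round(s["time_s"],2),"tool along",((s["tool_pos"][:2]*1000-b)@u).round(1),"jar along",al.round(1),"z by radius",p[2].round(4),"axis deg",np.degrees(np.arctan2(ax[1],ax[0])).round(2)%180,"tilt",ax[2].round(3))
    y=((H>20)&(H<32)&(S>150)&(V>120)).astype(np.uint8)
    if y.sum()>500:
        e=[];g=[]
        for c in range(230,420,5):
            k=np.flatnonzero(y[:,c])
            if len(k)>3: e.append((c,k[0]-.5));g.append((c,k[-1]+.5))
        for nm,pp in (("far",e),("near",g)):
            C,d=rays(pp);P=(C+d*((.003-C[2])/d[:,2])[:,None])[:,:2]*1000
            Q=(P-b)@np.c_[u,vv];k=np.polyfit(Q[:,1],Q[:,0],1);print(" band",nm,"along",k[1].round(1),"deg off",np.degrees(k[0]).round(2),"row",pp[len(pp)//2][1])
wm()
```

```bash
python3 w.py
```

```text
Traceback (most recent call last):
  File "w.py", line 38, in <module>
    wm()
    ~~^^
  File "w.py", line 17, in wm
    k=np.flatnonzero(red[:,c]);far.append((c,k[0]-.5));near.append((c,k[-1]+.5))
                                             ~^^^
IndexError: index 0 is out of bounds for axis 0 with size 0
```

```bash
sed -i 's/(S>70)&(V>60)/(S>45)\&(V>60)/' w.py; python3 w.py || python3 - <<'E'
from w import *
E
```

Run:
```python
import cv2
im=cv2.imread('pics/w2.png');h=cv2.cvtColor(im,cv2.COLOR_BGR2HSV)
for v in range(135,340,8): print(v,h[v,350],h[v,400],end='; ')
```

```text
t 3.52 tool along -143.3 jar along -98.7 z by radius 0.0345 axis deg 37.650000000000006 tilt -0.044
135 [75  9 60] [150   4  61]; 143 [ 17  15 118] [120   4  61]; 151 [  0  47 201] [  0  58 185]; 159 [  0  51 213] [  0  61 209]; 167 [  0  59 207] [179  59 199]; 175 [  1  40 244] [  0  46 226]; 183 [179  48 197] [  2  44 187]; 191 [  1  61 217] [  1  59 211]; 199 [  0  43 201] [  1  49 222]; 207 [  1  49 224] [  1  58 216]; 215 [  0  43 253] [  0  65 233]; 223 [179  39 251] [  0  56 219]; 231 [179  57 225] [  0  59 232]; 239 [178  54 220] [  0  62 241]; 247 [179  64 234] [179  57 227]; 255 [  0  40 198] [  1  63 230]; 263 [179  56 215] [  0  49 224]; 271 [  0  64 227] [  0  49 226]; 279 [  1  51 241] [  1  45 192]; 287 [  0  48 224] [  1  53 204]; 295 [  0  55 203] [  1  57 216]; 303 [  0  54 193] [  0  53 194]; 311 [  1  59 216] [179  55 208]; 319 [179  69 199] [  1  64 176]; 327 [ 0  0 60] [ 98   7 144]; 335 [ 0  0 58] [ 98   7 144];
```

To row units: 0.02 m / 0.75 = 0.0267, 0.016 m / 0.75 = 0.0213.

```bash
sed -i 's/(S>45)&(V>60)/(S>30)\&(V>110)/' w.py
```

jog_arm(increments="0.045 0.0053 0 0 0 0 0;0.045 0.0107 0 0 0 0 0;0.045 0.016 0 0 0 0 0;0.045 0.0213 0 0 0 0 0;0.045 0.0267 0 0 0 0 0")

```text
time_s: 4.2
tool_pos: [0.5065, 0.2427, 0.0143]
tool_rot: [-0.0, 0.443, 0.896, 0.0]
wrist_force: [-0.9, -0.1, 0.2]
width: 0.0447
gripper_force: 0.0
```

jog_arm(increments="0.045 0.0053 0 0 0 0 0;0.045 0.0107 0 0 0 0 0;0.045 0.016 0 0 0 0 0;0.045 0.0213 0 0 0 0 0;0.045 0.0267 0 0 0 0 0")

```text
time_s: 4.82
tool_pos: [0.4944, 0.2585, 0.0143]
tool_rot: [0.0, 0.443, 0.896, 0.0]
wrist_force: [-0.9, 0.1, -0.0]
width: 0.0448
gripper_force: 0.0
```

jog_arm(increments="0.045 0.0053 0 0 0 0 0;0.045 0.0107 0 0 0 0 0;0.045 0.0147 0 0 0 0 0;0.045 0.0173 0 0 0 0 0;0.045 0.02 0 0 0 0 0")

```text
time_s: 5.45
tool_pos: [0.4854, 0.2703, 0.0143]
tool_rot: [0.0, 0.443, 0.896, -0.0]
wrist_force: [-0.1, 0.8, -0.9]
width: 0.0451
gripper_force: 0.0
```

```bash
python3 w.py
```

```text
t 5.45 tool along -88.5 jar along -45.2 z by radius 0.0341 axis deg 36.31999999999999 tilt 0.013
 band far along -53.9 deg off -93.18 row 129.5
 band near along -13.9 deg off 0.51 row 140.5
```

To row units: 0.015 m / 0.75 = 0.02, 0.012 m / 0.75 = 0.016.

jog_arm(increments="0.045 0.004 0 0 0 0 0;0.045 0.008 0 0 0 0 0;0.045 0.012 0 0 0 0 0;0.045 0.016 0 0 0 0 0;0.045 0.02 0 0 0 0 0", lines="1,2")

```text
time_s: 6.12
tool_pos: [0.4762, 0.2823, 0.0143]
```

jog_arm(increments="0.045 0.004 0 0 0 0 0;0.045 0.0067 0 0 0 0 0;0.045 0.0093 0 0 0 0 0;0.045 0.012 0 0 0 0 0;0.045 0.0133 0 0 0 0 0", lines="1,2")

```text
time_s: 6.75
tool_pos: [0.4702, 0.2902, 0.0143]
```

jog_arm(increments="0.045 0.0013 0 0 0 0 0;0.045 0.0027 0 0 0 0 0;0.045 0.004 0 0 0 0 0;0.045 0.0053 0 0 0 0 0;0.045 0.0067 0 0 0 0 0", lines="1,2")

```text
time_s: 7.38
tool_pos: [0.4672, 0.2941, 0.0143]
```

```bash
python3 w.py; python3 -c "
from h import *
cv2.imwrite('pics/w3.png',imaging.snapshot('wrist')[:,:,::-1])"
```

```text
t 7.38 tool along -58.6 jar along -9.4 z by radius 0.057 axis deg 34.19 tilt 0.584
```

View pics/w3.png

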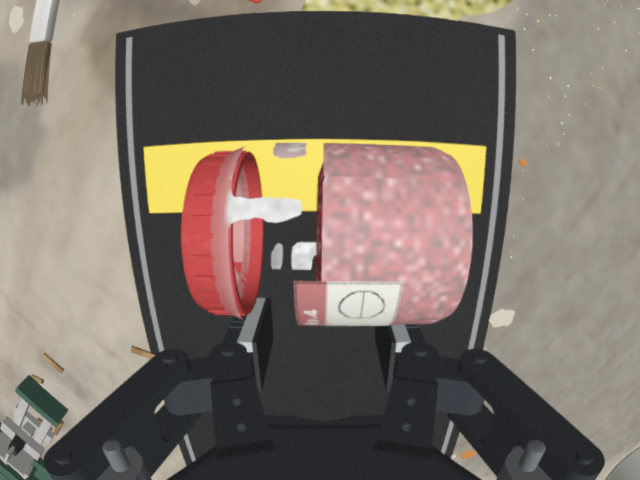

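The wrist view has the jar at rows 144–326, still against the fingers and about 15 mm short of centre. The band shows at rows 147–213 to the left of the lid, and a white label is upsetting the jar mask. I'll mask around both.

```bash
sed -i '$d' w.py
```

Add to w.py:
```python
def wm2():
    s=sense();im=imaging.snapshot("wrist");h=cv2.cvtColor(im,cv2.COLOR_RGB2HSV).astype(int);H,S,V=[h[...,i] for i in range(3)]
    red=((H>165)|(H<10))&(S>30)&(V>110); notdark=(V>110)
    far=[];near=[];e=[];g=[]
    for c in range(330,385,3):
        k=np.flatnonzero(red[60:300,c])+60;far.append((c,k[0]-.5))
        n=200+np.flatnonzero(~notdark[200:,c])
        n=[q for q in n if q>300][0];near.append((c,n-.5))
    C,n1=plane(far);_,n2=plane(near);half=np.arccos(n1@n2)/2
    ax=np.cross(n1,n2);ax/=np.linalg.norm(ax);nb=(n1+n2)/np.linalg.norm(n1+n2)
    dd=np.cross(nb,ax);dd*=-np.sign(dd[2]);p=C+dd*.031/np.sin(half)
    q=C+dd*(.034-C[2])/dd[2]
    print("tool",((s["tool_pos"][:2]*1000-b)@u).round(1),"jar along",((q[:2]*1000-b)@u).round(1),"z",p[2].round(4),"deg",(np.degrees(np.arctan2(ax[1],ax[0]))%180).round(2),"far",far[0][1],far[-1][1],"near",near[0][1],near[-1][1])
    y=(H>20)&(H<32)&(S>110)&(V>120)
    for side in (range(155,176,3),range(474,482,2)):
        for c in side:
            k=np.flatnonzero(y[90:300,c])+90
            if len(k)>3:
                C,d=rays([(c,k[0]-.5),(c,k[-1]+.5)]);P=(C+d*((.003-C[2])/d[:,2])[:,None])[:,:2]*1000
                Q=(P-b)@np.c_[u,vv];e.append([*Q[:,0],Q[:,1].mean()])
    e=np.array(e);print(" band far/near/lat",e[[0,len(e)//2,-1]].round(1).tolist(),"centre",np.median(e[:,:2].mean(1)).round(1))
wm2()
```

```bash
python3 w.py
```

```text
tool -58.5 jar along -15.5 z 0.0361 deg 35.48 far 142.5 144.5 near 325.5 324.5
 band far/near/lat [[16.3, -14.6, -73.0], [16.2, -14.7, -65.4], [16.3, -14.3, 72.0]] centre 0.7
```

To row units: 0.0075 m / 0.75 = 0.01, 0.006 m / 0.75 = 0.008.

jog_arm(increments="0.045 0.002 0 0 0 0 0;0.045 0.004 0 0 0 0 0;0.045 0.006 0 0 0 0 0;0.045 0.008 0 0 0 0 0;0.045 0.01 0 0 0 0 0", lines="1,2")

```text
time_s: 8.15
tool_pos: [0.4626, 0.3001, 0.0143]
```

jog_arm(increments="0.045 0.002 0 0 0 0 0;0.045 0.004 0 0 0 0 0;0.045 0.0053 0 0 0 0 0;0.045 0.0067 0 0 0 0 0;0.045 0.008 0 0 0 0 0", lines="1,2")

```text
time_s: 8.78
tool_pos: [0.459, 0.3049, 0.0143]
```

jog_arm(increments="0.045 0.0007 0 0 0 0 0;0.045 0.0013 0 0 0 0 0;0.045 0.0013 0 0 0 0 0;0.045 0.0013 0 0 0 0 0;0.045 0.0013 0 0 0 0 0", lines="1,2")

```text
time_s: 9.4
tool_pos: [0.4584, 0.3056, 0.0143]
```

```bash
python3 w.py
```

```text
tool -44.1 jar along -1.3 z 0.0347 deg 37.56 far 143.5 144.5 near 325.5 325.5
 band far/near/lat [[15.9, -14.6, -74.5], [16.0, -14.6, -66.8], [16.1, -2.7, 72.7]] centre 0.8
```

To row units: 0.0017 m / 0.75 = 0.0023, 0.0014 m / 0.75 = 0.0019.

jog_arm(increments="0.045 0.0007 0 0 0 0 0;0.045 0.0013 0 0 0 0 0;0.045 0.0019 0 0 0 0 0;0.045 0.0023 0 0 0 0 0;0.045 0.0023 0 0 0 0 0", lines="1,2")

```text
time_s: 10.07
tool_pos: [0.4574, 0.307, 0.0143]
```

```bash
python3 w.py
```

```text
tool -42.4 jar along 0.4 z 0.035 deg 36.85 far 143.5 144.5 near 326.5 325.5
 band far/near/lat [[15.9, -14.8, -74.8], [16.0, -14.8, -67.0], [16.1, -0.9, 72.8]] centre 0.7
```

jog_arm(increments="0.045 -0.0027 0 0 0 0 0;0.045 -0.008 0 0 0 0 0;0.045 -0.02 0 0 0 0 0;0.045 -0.04 0 0 0 0 0;0.045 -0.0533 0 0 0 0 0", lines="1,3")

```text
time_s: 10.75
tool_pos: [0.4825, 0.2741, 0.0143]
tool_rot: [0.0, 0.444, 0.896, -0.0]
```

```bash
python3 w.py
python3 -c "
from h import *
cv2.imwrite('pics/w4.png',imaging.snapshot('wrist')[:,:,::-1])"
```

```text
tool -83.8 jar along -22.8 z 0.061 deg 38.22 far 59.5 59.5 near 300.5 302.5
 band far/near/lat [[14.8, -15.4, -70.9], [14.2, -15.4, -65.0], [-9.9, -15.2, 71.2]] centre -0.5
```

View pics/w4.png

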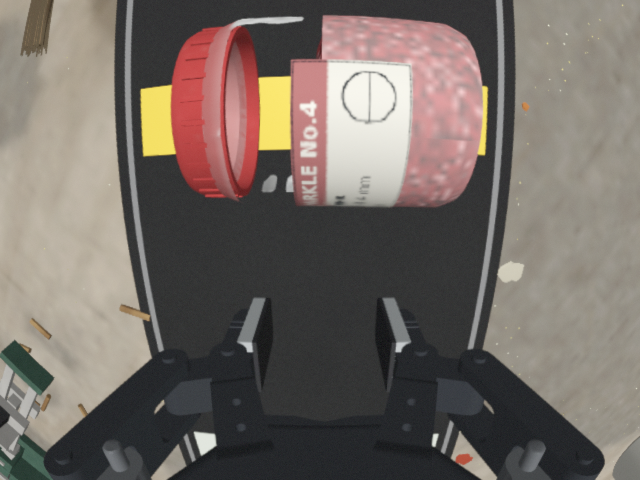

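The wrist view shows the jar at rows 16–207 over the band (about rows 85–155), with the fingers well clear. I'll retreat and check from above.

To row units: -0.18 m / 0.75 = -0.24, -0.15 m / 0.75 = -0.2.

jog_arm(increments="0.045 -0.04 0 -0.04 0 0 0;0.045 -0.0667 0 -0.1067 0 0 0;0.045 -0.1067 0 -0.1733 0 0 0;0.045 -0.1733 0 -0.2 0 0 0;0.045 -0.24 0 -0.2133 0 0 0", lines="1,3")

```text
time_s: 11.48
tool_pos: [0.592, 0.1312, 0.1762]
tool_rot: [0.001, 0.443, 0.896, 0.001]
```

jog_arm(increments="0.045 -0.0667 0 0 0 0 0;0.045 -0.1333 0 0 0 0 0;0.045 -0.2 0 0 0 0 0;0.045 -0.2 0 0 0 0 0;0.045 -0.2 0 0 0 0 0", lines="1,3")

```text
time_s: 12.1
tool_pos: [0.6815, 0.013, 0.1739]
tool_rot: [-0.001, 0.444, 0.896, -0.0]
```

```bash
python3 -c "
from m import *
for k in range(2): im=meas()
y,r=masks(im,ROI['top'])
x0,y0,x1,y1=ROI['top'];cv2.imwrite('pics/t5.png',cv2.resize(im[y0:y1,x0:x1,::-1],None,fx=3,fy=3))
sc=imaging.snapshot('scene');cv2.imwrite('pics/s5.png',sc[:,:,::-1])"
```

```text
t 12.1 tool along -412.28380305656935 lat 4.930926370762915 z 0.1738534340909621 F [-0.9328386   1.12554453 -0.9051683 ]
jar along -30.115551324149575 32.430823120970544 mid 1.1576358984104846 lat 6.824854803074345 (array([433.12905884, 343.24090576]), [62.39654541015625, 89.19622802734375], np.float32(36.88805))
t 12.15 tool along -411.7048029371871 lat 5.13928302889804 z 0.17420133939132615 F [ 0.3887532   0.49571562 -0.06450448]
jar along -29.987645307720953 32.430823120970544 mid 1.2215889066247954 lat 6.824854803074345 (array([433.24099731, 343.33642578]), [62.366981506347656, 89.17586517333984], np.float32(37.426365))
```

View pics/t5.png

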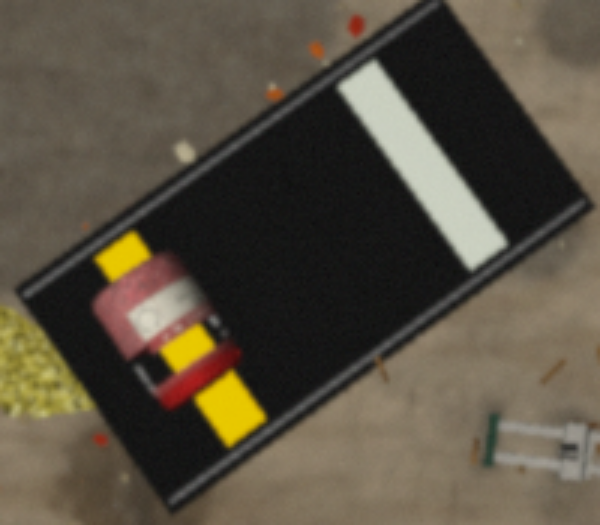

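From above, the jar is at rest across the yellow band, about 1 mm from its middle, with its axis at 37° against the band's 37.2°. The arm is clear, so I'll hand it in.

```bash
python3 -c "
from cell import ctrl, imaging, sense
print(ctrl.sign_off())"
```

```text
the job is handed in; nothing more can be done
None
```

I rolled the red-lidded jar onto the yellow band and handed the job in at about 12 s: it lay at rest about 1 mm from the band's middle and square within half a degree, with the green jar untouched and the arm clear.

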